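# Refit the oil filler plug of a worm gearbox

### The job

Take the red-winged filler plug out of the wooden block and set it upright in the filler mouth on top of the gearbox. Keeping it lightly pressed down, back it off anticlockwise until you feel it drop into the thread start, then run it in clockwise until its flange is fully home, flush on the mouth, and let go. Do not force or cross-thread it (work it by feel, with light forces), and leave the other things on the bench where they are.

Things in the scene. Friction and masses are not known exactly. Their poses are not given: they have to be found in the camera images.
- plug: Filler plug, about 0.2 kg. Origin on its axis, in the plane of its flange's underside; z up along the axis. Aluminium flange 54 mm diameter, 5 mm thick. Starts standing in the hole of the wooden block, flange on the block. Contact between plug and gearbox above 60 N counts as forcing it.
- wing (a point): Middle of the plug's red wing bar, on the axis 19 mm above the plug's origin: bar 44 mm long (plug x), 14 mm wide (plug y), 28 mm high, standing on the flange, top 33 mm above the plug's origin. Grip it across the 14 mm from above.
- lugs (a point): Point on the plug's axis 25 mm below its origin, level with the underside of a steel cross pin (5 mm diameter, along plug x) that sticks out as two lugs to 20 mm from the axis. Brass stem 28 mm diameter; its conical nose ends 37 mm below the plug's origin.
- block: Fixed wooden parts block 90 x 90 x 45 mm with a blind hole of 47 mm diameter, 40 mm deep, in the middle of its top, which holds the plug. Origin at the centre of its underside.
- gearbox: Fixed green worm gearbox: foot 140 x 130 mm, body 110 x 110 mm, 70 mm high; grey motor along its +x side to 181 mm from the origin, top at 76 mm; shaft stub at -y to 85 mm. A dark steel filler neck, 58 mm outer diameter, stands on its middle to 125 mm. Origin at the centre of the underside. Includes the brass thread ring inside the neck.
- mouth (a point): Centre of the filler mouth in the plane of the rim, 125 mm above the bench; z up. Bore 44 mm diameter. In it is a brass two-start right-hand quick thread for the lugs, with a central hole of 31 mm. Its two starts are 180 degrees apart; where round the circle they lie varies, is not measured and must be felt. Plug home: its origin on this point.
- land (a point): On the bore's axis 10 mm below the rim: a flat land on which lugs rest if not over a start. Turned anticlockwise (from above, 160 degrees at most) they come over the starts, 36 degrees wide (lugs have 10 degrees of play each way), and drop 9.5 mm. Clockwise on the land they jam at a blunt stop, 4 mm high, 8 degrees wide, just before the next start; set down by chance on it, they sit 4 mm higher.
- home (a point): On the bore's axis 25 mm below the rim: where the lugs' underside is when the flange lies on the rim. Turning clockwise from the middle of a start: about 26 degrees level, then 6 mm down over the next 85 degrees, until the flange is on the rim; the thread ends solidly about 130 degrees past the start's middle. Vertical play in the thread 1.5 mm.
- oil_tin: Bystander: blue oil tin, 64 mm diameter, 130 mm high, origin at the centre of its underside.
- screwdriver: Bystander: screwdriver lying on the bench.
- grease_jar: Bystander: small jar, 60 mm diameter, 60 mm high, origin at the centre of its underside.
- brush: Bystander: brush lying on the bench.
Mind the look-alikes: they are no part of the job. What is shaped like the plug but blue, orange or purple is not meant.

How it is judged:
By the outcome, as a careful person would: the job done as asked, in the order asked, and still so for the second after the job is handed in, with the robot touching nothing.
It also fails if it takes over 67 s, if anything falls off the work surface, if the arm or the gripper's body presses on something with over 40 N, if the wrist force passes 120 N, or if a joint passes its speed limit or range.

### The arm

A 6-joint arm with a two-finger parallel gripper is mounted at the origin on the work surface. World frame = base frame: x ahead of the robot, y to its left, z up, the work surface at z = 0. Lengths are in m, angles in rad, forces in N, time in s.
With the tool pointing down it reaches from about 0.35 to 0.975 m from the base axis. Payload 4.9 kg.
Tool frame: the origin (TCP) lies at the very end of the fingers, on their centre line; the grasp point (between the pads) lies 19 mm behind it; z points along the fingers, y is the line along which they close (so a half turn about z gives the same grasp; the last joint's range is limited). The gripper opens to 85 mm and grips with 20 to 120 N. Pads are 22 mm wide; open, the fingers measure 114 mm over their backs; the gripper's body (76 mm by 85 mm) begins 54 mm behind the grasp point. The pads swing forward as they close: fully open they stand 13 mm farther back than shut.
Start: joints at [-1.412, 0.053, 1.613, -0, 1.476, -0.119], TCP at [0.171, -0.601, 0.231] pointing down, gripper open.
Joint ranges: [-3.01, 3.01], [-1.01, 2.22], [0.06, 2.58], [-1.02, 4.17], [0.09, 2.62], [-3.14, 3.14]. Speed limits (rad/s): [2.57, 2.57, 3.14, 3.14, 3.14, 3.14].

### API

Orientations are given as a rotation vector (axis times angle).
In Python, from station import get_obs, get_image, finish_job gives the robot as it stands. The module is installed in compiled form; this text tells all that it offers.
- The arm moves only by the tool carry_out, never from a script. Its argument "rows" is a list of rows, each a list of 7 numbers: the turn, a rotation vector about the tool's x, y, z as a fraction of full scale, then the shift along the tool's x, y, z as a fraction of full scale, then the closure, from -1 (fully open) to 1 (shut). A call has 1 to 5 rows; each row is the pose to reach, as a shift and turn from the pose commanded when the call began, along the tool's axes at that moment, turning the shorter way round; what a row does not reach only later rows make up. Full scale, the value 1, is 300 mm for a shift and pi rad for a turn. A row lasts 1/10 s, in which the tool goes at most 50 mm and 8.59 degrees, less where a joint would pass 70% of its speed; a pose out of reach is approached as far as the arm can. A call with a number of a shift or a turn outside -1 to 1 is refused whole. A call with a gripper value outside its range is refused whole. The fingers move at their own pace and stop on an object; "force" is the grip in N (left out, the last holds). Time passes only in rows, so rows that repeat a pose let the fingers close. It gives the time, the measured TCP pose, the force, the opening and the grip force at its end, in the units of the state.
- get_obs(): the state, without advancing time (a new reading comes with each control period).
- get_image(name): name is "scene" or "top" or "wrist"; returns a dict with "img" (384x512x3 uint8, blue, green, red), "mtx" (3x3 intrinsics, pixels), "R" (3x3) and "t" (3): a world point X has camera coordinates R X + t. Camera axes: x right, y down, z forward; pixel columns grow to the right and rows downward; lengths in m; the calibration is good to about 2 mm. A picture is of the moment at which its call begins. There is no depth.
- finish_job(): hands the job in; it is judged then, once.
The state is a dict: "t": time; "q": joint angles; "dq": joint speeds; "effort": joint torques, N m; "tool_pos": TCP position; "tool_rot": TCP orientation; "contact_force": force on the tool from outside, world axes, zero at the start; "wrist_torque": the same for the moment, N m; "opening": finger opening in m; "grip_force": force on a finger pad.
Only numpy, scipy, OpenCV 4.12 (cv2) and the standard library are available. Lean on these libraries where they do the work, as an engineer would, in place of code of your own. Each camera call takes 0.05 s, during which the arm holds its last target. There are 200 camera calls.

## Working session

There is one attempt and no reset: what is moved stays moved. The work goes in short steps, Python scripts to look and compute and a tool call to move; the robot and the scene stay as the last step left them, time stands still between calls to the robot, and variables do not carry over. Pictures are saved under pics/ and viewed, at most 10 in all, crops included, and the job is handed in when it is done.

Besides the shell and the picture viewer there is one more tool, called after "Call:" by a JSON object that holds its "op" and its "data", one argument or row to a line. carry_out: Moves the arm, as the interface text tells. Shift numbers are shares of 300 mm and turn numbers shares of pi rad, none past 1 either way. Its arguments: {"type":"object","properties":{"rows":{"type":"array"},"force":{"type":"number"}},"required":["rows"]}

```bash
mkdir -p pics
python3 - <<'E'
from station import get_obs,get_image
import cv2,numpy as np,pickle
d={}
for n in("scene","top"):
    g=get_image(n);d[n]=g;cv2.imwrite(f"pics/{n}0.png",g["img"])
    print(n,g["mtx"].tolist(),(-np.array(g["R"]).T@g["t"]).round(3))
pickle.dump(d,open("v.pkl","wb"))
o=get_obs();print(o["tool_pos"],o["tool_rot"],o["opening"],o["t"])
cv2.imwrite("pics/both0.png",np.vstack([d["top"]["img"]]))
E
```

```text
scene [[416.07332249474314, 0.0, 246.0627206315268], [0.0, 416.07332249474314, 189.80087181336887], [0.0, 0.0, 1.0]] [1.062 0.657 0.798]
top [[451.53678603738206, 0.0, 259.3739322789584], [0.0, 451.53678603738206, 182.65581677063275], [0.0, 0.0, 1.0]] [ 0.431 -0.018  1.321]
[ 0.17131866 -0.6004712   0.2301676 ] [-3.10946280e+00 -4.34765265e-01  7.99711700e-05] 0.085585889270817 0.1
```

View pics/top0.png

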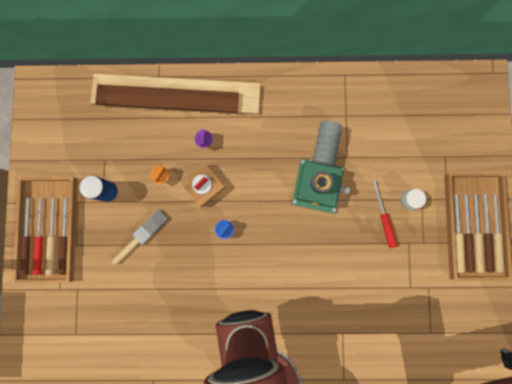

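View pics/scene0.png

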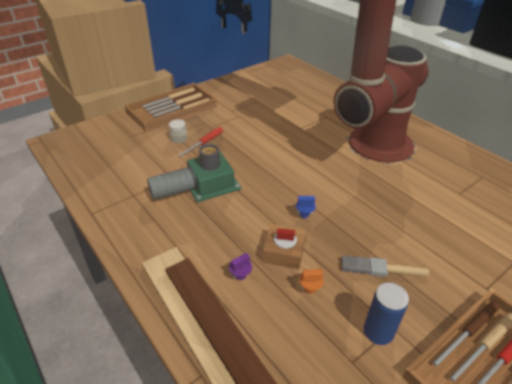

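```bash
cat > h.py <<'E'
import numpy as np,cv2
from station import *
def ray(g,u,v,z):
    R=np.array(g["R"]);c=-R.T@g["t"];d=R.T@np.linalg.inv(g["mtx"])@[u,v,1]
    return c+d*(z-c[2])/d[2]
def proj(g,X):
    p=g["mtx"]@(np.array(g["R"])@X+g["t"]);return p[:2]/p[2]
def crop(im,x,y,w,h,s): return cv2.resize(im[y:y+h,x:x+w],None,fx=s,fy=s,interpolation=cv2.INTER_CUBIC)
E
python3 - <<'E'
import pickle,cv2,numpy as np
from h import *
d=pickle.load(open("v.pkl","rb"))
t=d["top"]["img"];s=d["scene"]["img"]
a=np.hstack([crop(t,175,155,60,60,6),crop(t,285,150,70,60,6)[:360]])
b=np.hstack([crop(s,250,210,60,60,6),crop(s,175,140,70,60,6)])
b=b[:240]
cv2.imwrite("pics/c.png",np.vstack([a,b]))
E
```

```text
(no output)
```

View pics/c.png

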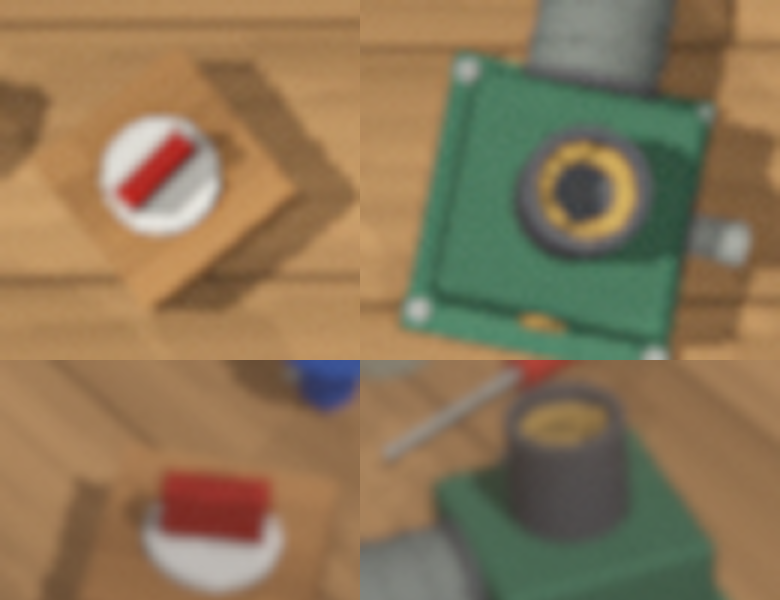

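Run:
```python
import pickle
from h import *
d=pickle.load(open("v.pkl","rb"));t=d["top"];s=d["scene"]
f=lambda x0,y0,x,y:(x0+(x+.5)/6-.5,y0+(y+.5)/6-.5)
print("flange",ray(t,*f(175,155,160,176),.05),"wing",ray(t,*f(175,155,157,171),.078))
a=ray(t,*f(175,155,126.5,200),.078);b=ray(t,*f(175,155,187.5,142),.078);print(np.degrees(np.arctan2(*(b-a)[1::-1])),np.linalg.norm(b-a))
print("flange sc",ray(s,*f(250,210,213,178),.05))
print("mouth",ray(t,*f(285,150,228,191),.125),"sc",ray(s,*f(175,140,205,53),.125))
o=get_obs();from scipy.spatial.transform import Rotation as R
print(R.from_rotvec(o["tool_rot"]).as_matrix().round(3))
```

```text
flange [0.57139117 0.16620307 0.05      ] wing [0.57064313 0.16355014 0.078     ]
-46.37486862739596 0.0387986874110745
flange sc [0.57415837 0.1675386  0.05      ]
mouth [ 0.56705935 -0.16824412  0.125     ] sc [ 0.56760592 -0.1710541   0.125     ]
[[ 0.962  0.274 -0.   ]
 [ 0.274 -0.962  0.002]
 [ 0.    -0.002 -1.   ]]
```

```bash
cat > plan.py <<'E'
# plan(cur x,y,z,yaw; target; n calls) -> tool-frame numbers per call (tool vertical down)
import numpy as np
def plan(c,t,n):
    c=np.array(c,float);t=np.array(t,float);d=(t-c)/n
    for k in range(n):
        a=np.radians(c[3]+d[3]*k);x=np.array([np.cos(a),np.sin(a)]);y=np.array([np.sin(a),-np.cos(a)])
        print("turn z %.4f shift %.4f %.4f %.4f"%(-d[3]/180,x@d[:2]/.3,y@d[:2]/.3,-d[2]/.3))
if __name__=="__main__":
    import sys
    v=[float(s) for s in sys.argv[1:]];plan(v[:4],v[4:8],int(v[8]))
E
python3 plan.py .171 -.601 .231 15.9 .5715 .166 .17 134 4
```

```text
turn z -0.1640 shift 0.4961 -0.5233 0.0508
turn z -0.1640 shift 0.6895 -0.2109 0.0508
turn z -0.1640 shift 0.7039 0.1563 0.0508
turn z -0.1640 shift 0.5355 0.4829 0.0508
```

Call:
{"op": "carry_out", "data": {
  "rows": [
    [0, 0, -0.033, 0.1, -0.105, 0.01, -1],
    [0, 0, -0.066, 0.2, -0.21, 0.02, -1],
    [0, 0, -0.098, 0.3, -0.314, 0.03, -1],
    [0, 0, -0.131, 0.4, -0.419, 0.04, -1],
    [0, 0, -0.164, 0.496, -0.523, 0.05, -1]
  ],
  "force": 40
}}

```text
t: 0.6
tool_pos: [0.2719, -0.4075, 0.2156]
tool_rot: [-2.895, -1.219, -0.0]
contact_force: [0.2, -0.3, 0.8]
opening: 0.0852
grip_force: 0.0
```

Call:
{"op": "carry_out", "data": {
  "rows": [
    [0, 0, -0.033, 0.138, -0.042, 0.01, -1],
    [0, 0, -0.066, 0.276, -0.084, 0.02, -1],
    [0, 0, -0.098, 0.414, -0.127, 0.03, -1],
    [0, 0, -0.131, 0.552, -0.169, 0.04, -1],
    [0, 0, -0.164, 0.69, -0.211, 0.05, -1]
  ]
}}

```text
t: 1.1
tool_pos: [0.3719, -0.2156, 0.2008]
tool_rot: [-2.489, -1.916, -0.0]
contact_force: [0.3, 0.5, 0.5]
opening: 0.0854
grip_force: 0.0
```

Call:
{"op": "carry_out", "data": {
  "rows": [
    [0, 0, -0.033, 0.141, 0.031, 0.01, -1],
    [0, 0, -0.066, 0.282, 0.062, 0.02, -1],
    [0, 0, -0.098, 0.422, 0.094, 0.03, -1],
    [0, 0, -0.131, 0.563, 0.125, 0.04, -1],
    [0, 0, -0.164, 0.704, 0.156, 0.05, -1]
  ]
}}

```text
t: 1.6
tool_pos: [0.4719, -0.0237, 0.1859]
tool_rot: [1.918, 2.488, -0.0]
contact_force: [0.6, 0.3, -0.1]
opening: 0.0853
grip_force: 0.0
```

Call:
{"op": "carry_out", "data": {
  "rows": [
    [0, 0, -0.033, 0.12, 0.11, 0.01, -1],
    [0, 0, -0.066, 0.25, 0.23, 0.02, -1],
    [0, 0, -0.098, 0.37, 0.34, 0.03, -1],
    [0, 0, -0.131, 0.47, 0.43, 0.04, -1],
    [0, 0, -0.164, 0.535, 0.483, 0.05, -1]
  ]
}}

```text
t: 2.1
tool_pos: [0.5723, 0.1688, 0.1705]
tool_rot: [-1.218, -2.895, 0.0]
contact_force: [-0.2, -0.1, -0.4]
opening: 0.0856
grip_force: 0.0
```

Run:
```python
from h import *;import pickle
from scipy.spatial.transform import Rotation as R
d={}
for n in("wrist","scene"): d[n]=get_image(n)
pickle.dump(d,open("v2.pkl","wb"))
o=get_obs();print(o["t"],o["tool_pos"],o["q"]);print(R.from_rotvec(o["tool_rot"]).as_matrix().round(3))
cv2.imwrite("pics/w1.png",crop(d["wrist"]["img"],0,0,512,384,1.5))
w=d["wrist"];print(-np.array(w["R"]).T@w["t"],proj(w,[.5715,.166,.078]))
```

```text
2.2 [0.57181637 0.16862655 0.16996173] [ 1.61684728e-01  3.09906467e-02  1.73941394e+00  6.40578263e-04
  1.37305669e+00 -6.10849443e-01]
[[-0.698  0.716 -0.002]
 [ 0.716  0.698  0.   ]
 [ 0.002 -0.001 -1.   ]]
[0.52356902 0.22032427 0.31345861] [252.66382001 195.80738549]
```

View pics/w1.png

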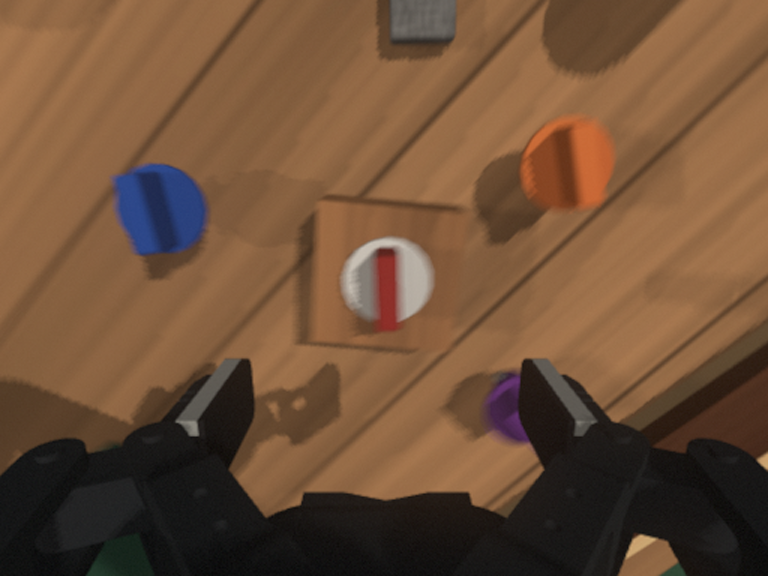

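```bash
python3 - <<'E'
from h import *;import pickle
w=pickle.load(open("v2.pkl","rb"))["wrist"]
f=lambda x,y:((x+.5)/1.5-.5,(y+.5)/1.5-.5)
print(ray(w,*f(388,280.5),.05))
hsv=cv2.cvtColor(w["img"],cv2.COLOR_BGR2HSV)
m=((hsv[...,0]<6)|(hsv[...,0]>174))&(hsv[...,1]>150)&(hsv[...,2]>60);m[:150]=0;m[240:]=0;m[:,:230]=0;m[:,290:]=0
ys,xs=np.nonzero(m);r=cv2.minAreaRect(np.c_[xs,ys].astype(np.float32));print(r)
for z in(.064,.078):
  B=cv2.boxPoints(r);P=[ray(w,*b,z) for b in B];print(z,np.mean(P,0),[np.degrees(np.arctan2(*(P[(i+1)%4]-P[i])[1::-1])).round(1) for i in range(4)],[np.linalg.norm(P[(i+1)%4]-P[i]).round(4) for i in range(4)])
E
python3 plan.py .5718 .1686 .170 134 .5715 .166 .062 134 1
```

```text
[0.57504189 0.16942412 0.05      ]
((258.0, 193.0), (54.0, 14.0), 90.0)
0.064 [0.57633626 0.16739616 0.064     ] [np.float64(44.4), np.float64(-45.2), np.float64(-135.6), np.float64(134.0)] [np.float64(0.0119), np.float64(0.0491), np.float64(0.0125), np.float64(0.0491)]
0.078 [0.57337488 0.17036656 0.078     ] [np.float64(44.4), np.float64(-45.2), np.float64(-135.6), np.float64(134.0)] [np.float64(0.0112), np.float64(0.0463), np.float64(0.0118), np.float64(0.0463)]
turn z -0.0000 shift -0.0055 -0.0067 0.3600
```

Call:
{"op": "carry_out", "data": {
  "rows": [
    [0, 0, 0, -0.006, 0, 0.13, -1],
    [0, 0, 0, -0.006, 0, 0.26, -1],
    [0, 0, 0, -0.006, 0, 0.34, -1],
    [0, 0, 0, -0.006, 0, 0.387, -1],
    [0, 0, 0, -0.006, 0, 0.387, -0.2]
  ]
}}

```text
t: 2.7
tool_pos: [0.5711, 0.1638, 0.0527]
tool_rot: [-1.228, -2.887, 0.004]
contact_force: [-0.6, -0.5, 0.4]
opening: 0.0729
grip_force: 0.0
```

Call:
{"op": "carry_out", "data": {
  "rows": [
    [0, 0, 0, 0, 0, 0, 1],
    [0, 0, 0, 0, 0, 0, 1],
    [0, 0, 0, 0, 0, 0, 1],
    [0, 0, 0, 0, 0, 0, 1],
    [0, 0, 0, 0, 0, 0, 1]
  ]
}}

```text
t: 3.2
tool_pos: [0.5741, 0.1649, 0.0568]
tool_rot: [1.227, 2.89, 0.002]
contact_force: [-0.7, -0.9, 4.2]
opening: 0.0134
grip_force: 40.2
```

Call:
{"op": "carry_out", "data": {
  "rows": [
    [0, 0, 0, 0, 0, 0, 1],
    [0, 0, 0, 0, 0, 0, 1],
    [0, 0, 0, 0, 0, 0, 1],
    [0, 0, 0, 0, 0, 0, 1]
  ]
}}

```text
t: 3.6
tool_pos: [0.5741, 0.1649, 0.0568]
tool_rot: [1.227, 2.89, 0.002]
contact_force: [-0.6, -0.6, 6.0]
opening: 0.0133
grip_force: 40.3
```

Call:
{"op": "carry_out", "data": {
  "rows": [
    [0, 0, 0, 0, 0, -0.03, 1],
    [0, 0, 0, 0, 0, -0.1, 1],
    [0, 0, 0, 0, 0, -0.2, 1],
    [0, 0, 0, 0, 0, -0.35, 1],
    [0, 0, 0, 0, 0, -0.5, 1]
  ]
}}

```text
t: 4.1
tool_pos: [0.5718, 0.1646, 0.2053]
tool_rot: [-1.226, -2.889, 0.003]
contact_force: [1.4, -0.4, -0.9]
opening: 0.013
grip_force: 39.2
```

Run:
```python
from h import *;import pickle
from scipy.spatial.transform import Rotation as R
d={}
for n in("wrist","scene"): d[n]=get_image(n)
pickle.dump(d,open("v3.pkl","wb"))
o=get_obs();print(o["t"],o["tool_pos"],o["contact_force"],o["opening"]);print(R.from_rotvec(o["tool_rot"]).as_matrix().round(3))
p=proj(d["scene"],o["tool_pos"]).astype(int);print(p,proj(d["wrist"],o["tool_pos"]))
cv2.imwrite("pics/s3.png",np.hstack([crop(d["scene"]["img"],p[0]-40,p[1]-50,80,80,5),crop(d["wrist"]["img"],160,184,200,200,2)]))
```

```text
4.2 [0.57690785 0.16545178 0.21404483] [ 0.59178424  0.05651673 -0.1386409 ] 0.01328543544906222
[[-0.695  0.719  0.014]
 [ 0.719  0.695  0.002]
 [-0.008  0.011 -1.   ]]
[288 187] [263.48731215 258.21049818]
```

View pics/s3.png

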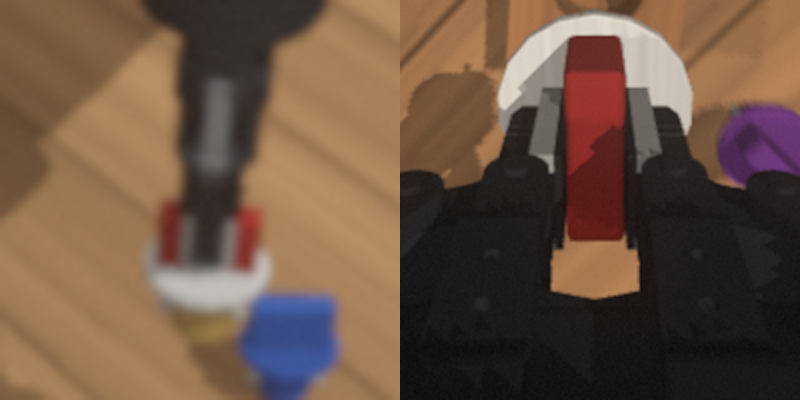

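```bash
python3 plan.py .573 .1655 .207 134 .567 -.1695 .207 33 3; python3 -c "
from h import *;print(get_obs()['tool_pos'])"
```

```text
turn z 0.1870 shift -0.2631 -0.2634 -0.0000
turn z 0.1870 shift -0.3650 -0.0733 -0.0000
turn z 0.1870 shift -0.3444 0.1413 -0.0000
[0.57690785 0.16545178 0.21404483]
```

Call:
{"op": "carry_out", "data": {
  "rows": [
    [0, 0, 0.037, -0.053, -0.053, 0, 1],
    [0, 0, 0.075, -0.105, -0.105, 0, 1],
    [0, 0, 0.112, -0.158, -0.158, 0, 1],
    [0, 0, 0.15, -0.21, -0.21, 0, 1],
    [0, 0, 0.187, -0.263, -0.263, 0, 1]
  ]
}}

```text
t: 4.7
tool_pos: [0.5702, 0.0524, 0.2039]
tool_rot: [-2.017, -2.407, 0.002]
contact_force: [0.1, 0.3, -1.6]
opening: 0.0132
grip_force: 39.4
```

Call:
{"op": "carry_out", "data": {
  "rows": [
    [0, 0, 0.037, -0.073, -0.015, 0, 1],
    [0, 0, 0.075, -0.146, -0.03, 0, 1],
    [0, 0, 0.112, -0.219, -0.044, 0, 1],
    [0, 0, 0.15, -0.292, -0.058, 0, 1],
    [0, 0, 0.187, -0.365, -0.073, 0, 1]
  ]
}}

```text
t: 5.2
tool_pos: [0.5683, -0.0592, 0.2039]
tool_rot: [-2.627, -1.719, 0.002]
contact_force: [0.5, 0.6, -1.5]
opening: 0.0128
grip_force: 39.4
```

Call:
{"op": "carry_out", "data": {
  "rows": [
    [0, 0, 0.037, -0.07, 0.028, 0, 1],
    [0, 0, 0.075, -0.14, 0.056, 0, 1],
    [0, 0, 0.112, -0.21, 0.084, 0, 1],
    [0, 0, 0.15, -0.28, 0.113, 0, 1],
    [0, 0, 0.187, -0.344, 0.141, 0, 1]
  ]
}}

```text
t: 5.7
tool_pos: [0.5663, -0.1707, 0.2038]
tool_rot: [-3.013, -0.885, 0.003]
contact_force: [0.2, -0.3, -1.1]
opening: 0.0133
grip_force: 39.4
```

Call:
{"op": "carry_out", "data": {
  "rows": [
    [0, 0, 0, 0, 0, 0.03, 1],
    [0, 0, 0, 0, 0, 0.03, 1],
    [0, 0, 0, 0, 0, 0.03, 1],
    [0, 0, 0, 0, 0, 0.03, 1]
  ]
}}

```text
t: 6.1
tool_pos: [0.5671, -0.1691, 0.1959]
tool_rot: [-3.011, -0.895, 0.001]
contact_force: [1.2, 0.3, -1.9]
opening: 0.0134
grip_force: 39.3
```

Run:
```python
from h import *;import pickle
from scipy.spatial.transform import Rotation as R
d={}
for n in("wrist","scene","top"): d[n]=get_image(n)
pickle.dump(d,open("v4.pkl","wb"))
o=get_obs();print(o["t"],o["tool_pos"],o["contact_force"],o["q"]);print(R.from_rotvec(o["tool_rot"]).as_matrix().round(3))
s=d["scene"]
cv2.imwrite("pics/s4.png",np.hstack([crop(s["img"],170,85,80,110,5),crop(d["wrist"]["img"],130,114,200,275,2)[:540,:400]]) if 0 else crop(s["img"],165,80,90,110,5))
cv2.imwrite("pics/s4.png",np.hstack([cv2.copyMakeBorder(crop(s["img"],165,80,90,110,5),0,0,0,0,0),crop(d["wrist"]["img"],180,109,150,275,2)[:550]]))
```

```text
6.25 [ 0.56736858 -0.16944586  0.19648106] [ 0.02706665  0.22420043 -1.33687425] [-4.15900284e-01 -1.30871920e-03  1.72661083e+00  8.52360137e-05
  1.41589227e+00  5.77507312e-01]
[[ 0.838  0.546  0.   ]
 [ 0.546 -0.838 -0.   ]
 [ 0.     0.    -1.   ]]
```

View pics/s4.png

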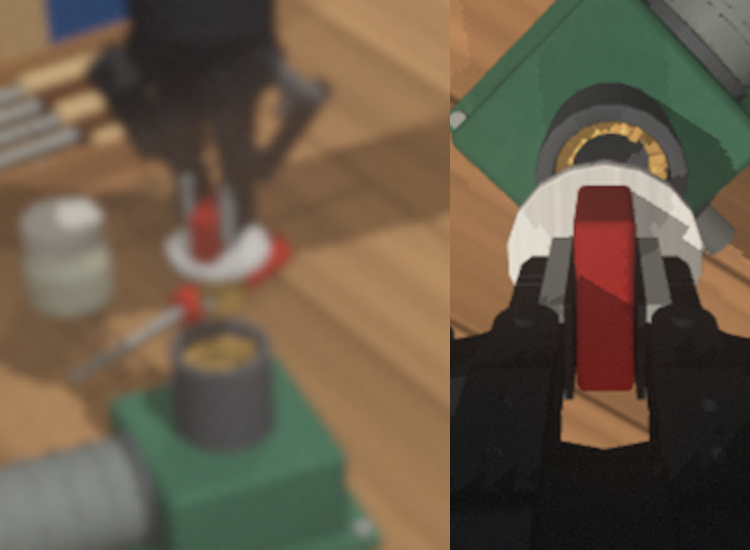

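Run:
```python
from h import *;import pickle
from scipy.optimize import least_squares
d=pickle.load(open("v4.pkl","rb"));w=d["wrist"];s=d["scene"]
a=np.linspace(0,2*np.pi,361)
def ext(g,c,z,r,x0,y0,k):
    P=np.c_[c[0]+r*np.cos(a),c[1]+r*np.sin(a),0*a+z]
    p=np.array([proj(g,X) for X in P]);p=(p+.5-[x0,y0])*k-.5
    return [p[:,0].min(),p[:,0].max(),p[:,1].min()]
W=(180,109,2);S=(165,80,5)
def fit(g,z,r,o,K): 
    f=lambda c:np.array(ext(g,c,z,r,*K))-o
    q=least_squares(f,[.567,-.169]);return q.x.round(4),q.fun.round(1)
print("wrist mouth",fit(w,.125,.029,[537-450,687-450,83],W),"bore",fit(w,.125,.022,[552-450,672-450,121],W))
print("wrist flange",fit(w,.190,.027,[508-450,702-450,163],W))
print("scene mouth",fit(s,.125,.029,[173,272,318],S),"flange",fit(s,.190,.027,[166,270,224],S))
```

```text
wrist mouth (array([ 0.5766, -0.1648]), array([-3. ,  3. ,  0.2])) bore (array([ 0.5709, -0.1685]), array([ 1.3, -1.3, -0.1]))
wrist flange (array([ 0.5676, -0.1676]), array([-2.5,  2.5,  0.2]))
scene mouth (array([ 0.5685, -0.1678]), array([-2.5,  2.5, -0.2])) flange (array([ 0.5689, -0.1647]), array([ 1.7, -1.7,  0.1]))
```

Call:
{"op": "carry_out", "data": {
  "rows": [
    [0, 0, 0, 0.001, 0.003, 0.04, 1],
    [0, 0, 0, 0.001, 0.003, 0.08, 1],
    [0, 0, 0, 0.001, 0.003, 0.098, 1],
    [0, 0, 0, 0.001, 0.003, 0.098, 1],
    [0, 0, 0, 0.001, 0.003, 0.098, 1]
  ]
}}

```text
t: 6.75
tool_pos: [0.5678, -0.1706, 0.1664]
tool_rot: [-3.012, -0.892, 0.001]
contact_force: [-0.2, -0.3, -1.0]
opening: 0.0128
grip_force: 39.4
```

Run:
```python
from h import *;import pickle
d={}
for n in("wrist","scene","top"): d[n]=get_image(n)
pickle.dump(d,open("v5.pkl","wb"))
o=get_obs();print(o["t"],o["tool_pos"],o["contact_force"])
s=d["scene"]
cv2.imwrite("pics/s5.png",np.hstack([crop(s["img"],180,100,60,75,8),crop(d["wrist"]["img"],190,120,140,264,2.2727)[:600]]))
```

```text
6.9 [ 0.56828822 -0.17080275  0.16742611] [-0.48080396  0.31761959 -2.29146589]
```

View pics/s5.png

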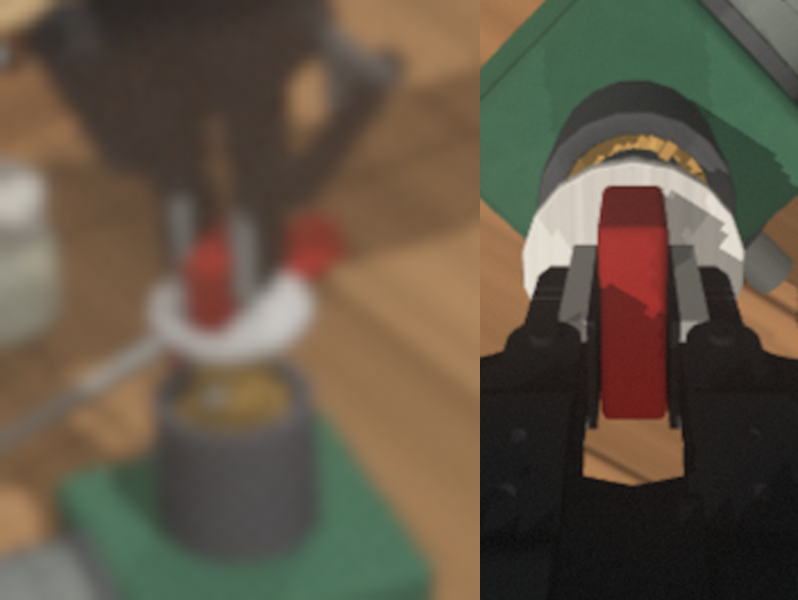

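Run:
```python
from h import *;import pickle
d=pickle.load(open("v5.pkl","rb"));w=d["wrist"];s=d["scene"]
P=np.array([.5683,-.1708,.160])
for g,n,x0,k in((s,"scene",180,8),(w,"wrist",190,2.2727)):
    f=lambda X:(proj(g,X)[0]+.5-x0)*k-.5
    Q=P.copy();Q[2]=.125
    print(n,"flange",f(P),"mouth",f(Q),"d/dx,d/dy per mm",f(Q+[.001,0,0])-f(Q),f(Q+[0,.001,0])-f(Q))
```

```text
scene flange 226.16056322758118 mouth 232.235059014753 d/dx,d/dy per mm -2.397670590077496 1.5673997369724475
wrist flange 159.31383330385384 mouth 158.44946427998707 d/dx,d/dy per mm 1.889391253146556 -2.895090928491186
```

Call:
{"op": "carry_out", "data": {
  "rows": [
    [0, 0, 0, -0.002, 0, 0.01, 1],
    [0, 0, 0, -0.002, 0, 0.02, 1],
    [0, 0, 0, -0.002, 0, 0.03, 1],
    [0, 0, 0, -0.002, 0, 0.035, 1],
    [0, 0, 0, -0.002, 0, 0.035, 1]
  ]
}}

```text
t: 7.4
tool_pos: [0.5689, -0.171, 0.1576]
tool_rot: [3.01, 0.892, 0.006]
contact_force: [3.0, 2.0, 0.4]
opening: 0.0134
grip_force: 39.7
```

```bash
python3 -c "
from h import *
o=get_obs();print(o['tool_pos'],o['contact_force'],o['wrist_torque'])"
```

```text
[ 0.56891533 -0.17100839  0.15756598] [3.03275958 2.03225779 0.41030227] [ 0.1369598  -0.74583328 -0.02613822]
```

Call:
{"op": "carry_out", "data": {
  "rows": [
    [0, 0, 0, 0.005, 0, 0, 1],
    [0, 0, 0, 0.005, 0, 0.01, 1],
    [0, 0, 0, 0.005, 0, 0.018, 1],
    [0, 0, 0, 0.005, 0, 0.022, 1],
    [0, 0, 0, 0.005, 0, 0.022, 1]
  ]
}}

```text
t: 7.9
tool_pos: [0.569, -0.17, 0.1514]
tool_rot: [-3.012, -0.893, -0.001]
contact_force: [-1.6, 2.5, 7.4]
opening: 0.0132
grip_force: 40.8
```

Call:
{"op": "carry_out", "data": {
  "rows": [
    [0, 0, -0.015, 0, -0.003, 0, 1],
    [0, 0, -0.03, 0, -0.003, 0.002, 1],
    [0, 0, -0.045, 0, -0.003, 0.002, 1],
    [0, 0, -0.06, 0, -0.003, 0.002, 1],
    [0, 0, -0.075, 0, -0.003, 0.002, 1]
  ]
}}

```text
t: 8.4
tool_pos: [0.5689, -0.1697, 0.1514]
tool_rot: [2.884, 1.242, 0.002]
contact_force: [-1.1, 1.6, 9.4]
opening: 0.013
grip_force: 40.8
```

Call:
{"op": "carry_out", "data": {
  "rows": [
    [0, 0, -0.015, 0, 0, 0, 1],
    [0, 0, -0.03, 0, 0, 0, 1],
    [0, 0, -0.045, 0, 0, 0, 1],
    [0, 0, -0.06, 0, 0, 0, 1],
    [0, 0, -0.075, 0, 0, 0, 1]
  ]
}}

```text
t: 8.9
tool_pos: [0.569, -0.17, 0.1514]
tool_rot: [2.717, 1.572, 0.002]
contact_force: [-0.7, 1.3, 7.9]
opening: 0.0131
grip_force: 40.8
```

Call:
{"op": "carry_out", "data": {
  "rows": [
    [0, 0, -0.015, 0, 0, 0, 1],
    [0, 0, -0.03, 0, 0, 0, 1],
    [0, 0, -0.045, 0, 0, 0, 1],
    [0, 0, -0.06, 0, 0, 0, 1],
    [0, 0, -0.075, 0, 0, 0, 1]
  ]
}}

```text
t: 9.4
tool_pos: [0.5691, -0.1701, 0.1514]
tool_rot: [2.513, 1.88, 0.001]
contact_force: [0.8, 1.2, 8.4]
opening: 0.0133
grip_force: 40.8
```

Call:
{"op": "carry_out", "data": {
  "rows": [
    [0, 0, -0.015, 0, 0, 0, 1],
    [0, 0, -0.03, 0, 0, 0, 1],
    [0, 0, -0.045, 0, 0, 0, 1],
    [0, 0, -0.06, 0, 0, 0, 1],
    [0, 0, -0.075, 0, 0, 0, 1]
  ]
}}

```text
t: 9.9
tool_pos: [0.5693, -0.1702, 0.1514]
tool_rot: [2.275, 2.162, 0.001]
contact_force: [-0.2, -0.2, 7.6]
opening: 0.0132
grip_force: 40.7
```

Call:
{"op": "carry_out", "data": {
  "rows": [
    [0, 0, -0.015, 0, 0, 0, 1],
    [0, 0, -0.03, 0, 0, 0, 1],
    [0, 0, -0.045, 0, 0, 0, 1],
    [0, 0, -0.06, 0, 0, 0, 1],
    [0, 0, -0.075, 0, 0, 0, 1]
  ]
}}

```text
t: 10.4
tool_pos: [0.5693, -0.1702, 0.1514]
tool_rot: [2.004, 2.414, 0.001]
contact_force: [0.4, -0.1, 8.0]
opening: 0.0131
grip_force: 40.7
```

Call:
{"op": "carry_out", "data": {
  "rows": [
    [0, 0, -0.015, 0, 0, 0, 1],
    [0, 0, -0.03, 0, 0, 0, 1],
    [0, 0, -0.045, 0, 0, 0, 1],
    [0, 0, -0.06, 0, 0, 0, 1],
    [0, 0, -0.075, 0, 0, 0, 1]
  ]
}}

```text
t: 10.9
tool_pos: [0.5696, -0.1701, 0.1514]
tool_rot: [1.707, 2.633, 0.001]
contact_force: [0.8, -0.1, 7.0]
opening: 0.0132
grip_force: 40.6
```

Call:
{"op": "carry_out", "data": {
  "rows": [
    [0, 0, -0.015, 0, 0, 0, 1],
    [0, 0, -0.03, 0, 0, 0, 1],
    [0, 0, -0.045, 0, 0, 0, 1],
    [0, 0, -0.06, 0, 0, 0, 1],
    [0, 0, -0.075, 0, 0, 0, 1]
  ]
}}

```text
t: 11.4
tool_pos: [0.5699, -0.1697, 0.1515]
tool_rot: [1.385, 2.815, 0.002]
contact_force: [3.3, 1.2, 7.9]
opening: 0.0132
grip_force: 40.6
```

Call:
{"op": "carry_out", "data": {
  "rows": [
    [0, 0, -0.015, -0.002, 0.002, 0, 1],
    [0, 0, -0.03, -0.002, 0.002, 0, 1],
    [0, 0, -0.045, -0.002, 0.002, 0, 1],
    [0, 0, -0.06, -0.002, 0.002, 0, 1],
    [0, 0, -0.075, -0.002, 0.002, 0, 1]
  ]
}}

```text
t: 11.9
tool_pos: [0.5702, -0.1699, 0.1514]
tool_rot: [1.045, 2.959, -0.0]
contact_force: [0.1, 1.2, 8.1]
opening: 0.0131
grip_force: 40.7
```

Call:
{"op": "carry_out", "data": {
  "rows": [
    [0, 0, -0.015, 0, 0, 0, 1],
    [0, 0, -0.03, 0, 0, 0, 1],
    [0, 0, -0.045, 0, 0, 0, 1],
    [0, 0, -0.06, 0, 0, 0, 1],
    [0, 0, -0.075, 0, 0, 0, 1]
  ]
}}

```text
t: 12.4
tool_pos: [0.5686, -0.1694, 0.1485]
tool_rot: [-0.69, -3.064, -0.0]
contact_force: [1.5, 0.6, -0.6]
opening: 0.0129
grip_force: 39.5
```

Call:
{"op": "carry_out", "data": {
  "rows": [
    [0, 0, 0, 0, 0, 0.007, 1],
    [0, 0, 0, 0, 0, 0.014, 1],
    [0, 0, 0, 0, 0, 0.02, 1],
    [0, 0, 0, 0, 0, 0.025, 1],
    [0, 0, 0, 0, 0, 0.025, 1]
  ]
}}

```text
t: 12.9
tool_pos: [0.5688, -0.1695, 0.1421]
tool_rot: [-0.693, -3.063, 0.0]
contact_force: [-0.8, 0.2, 2.8]
opening: 0.0135
grip_force: 40.1
```

```bash
python3 -c "
from h import *
o=get_obs();print(o['tool_pos'],o['contact_force'],o['wrist_torque'],o['q'])"
```

```text
[ 0.56883539 -0.16954975  0.14206949] [-0.81660067  0.18694842  2.7988846 ] [0.09580014 0.39195048 0.0105418 ] [-4.14831620e-01  4.99725913e-02  1.76850093e+00 -3.99256804e-04
  1.32384591e+00 -1.54049888e+00]
```

Call:
{"op": "carry_out", "data": {
  "rows": [
    [0, 0, 0.022, 0, 0, 0.001, 1],
    [0, 0, 0.044, 0, 0, 0.001, 1],
    [0, 0, 0.066, 0, 0, 0.001, 1],
    [0, 0, 0.088, 0, 0, 0.001, 1],
    [0, 0, 0.11, 0, 0, 0.001, 1]
  ]
}}

```text
t: 13.4
tool_pos: [0.5691, -0.1701, 0.142]
tool_rot: [1.213, 2.897, -0.002]
contact_force: [-0.9, -2.0, 3.7]
opening: 0.0128
grip_force: 40.0
```

```bash
python3 -c "
from h import *
o=get_obs();print(o['tool_pos'],o['contact_force'],o['wrist_torque'])"
```

```text
[ 0.56912138 -0.1701348   0.14202771] [-0.93368168 -2.01520617  3.69599758] [-0.47223029  0.47404986  0.00706406]
```

Call:
{"op": "carry_out", "data": {
  "rows": [
    [0, 0, 0.02, 0, 0, 0, 1],
    [0, 0, 0.04, 0, 0, 0.001, 1],
    [0, 0, 0.06, 0, 0, 0.002, 1],
    [0, 0, 0.08, 0, 0, 0.003, 1],
    [0, 0, 0.1, 0, 0, 0.004, 1]
  ]
}}

```text
t: 13.9
tool_pos: [0.5691, -0.1702, 0.141]
tool_rot: [1.651, 2.672, -0.002]
contact_force: [-1.2, -1.0, 5.1]
opening: 0.0135
grip_force: 40.2
```

Call:
{"op": "carry_out", "data": {
  "rows": [
    [0, 0, 0.02, 0, 0, 0.001, 1],
    [0, 0, 0.04, 0, 0, 0.002, 1],
    [0, 0, 0.06, 0, 0, 0.003, 1],
    [0, 0, 0.08, 0, 0, 0.004, 1],
    [0, 0, 0.1, 0, 0, 0.005, 1]
  ]
}}

```text
t: 14.4
tool_pos: [0.569, -0.1701, 0.1397]
tool_rot: [2.049, 2.381, -0.002]
contact_force: [-2.0, -1.0, 6.1]
opening: 0.0133
grip_force: 40.4
```

Call:
{"op": "carry_out", "data": {
  "rows": [
    [0, 0, 0.02, 0, 0, 0.001, 1],
    [0, 0, 0.04, 0, 0, 0.002, 1],
    [0, 0, 0.06, 0, 0, 0.003, 1],
    [0, 0, 0.08, 0, 0, 0.0035, 1],
    [0, 0, 0.1, 0, 0, 0.004, 1]
  ]
}}

```text
t: 14.9
tool_pos: [0.5689, -0.1699, 0.1384]
tool_rot: [2.396, 2.031, -0.001]
contact_force: [-2.3, -0.1, 5.8]
opening: 0.0131
grip_force: 40.4
```

Call:
{"op": "carry_out", "data": {
  "rows": [
    [0, 0, 0.02, 0, 0, 0.001, 1],
    [0, 0, 0.04, 0, 0, 0.002, 1],
    [0, 0, 0.06, 0, 0, 0.003, 1],
    [0, 0, 0.08, 0, 0, 0.0035, 1],
    [0, 0, 0.1, 0, 0, 0.004, 1]
  ]
}}

```text
t: 15.4
tool_pos: [0.5689, -0.1696, 0.1372]
tool_rot: [-2.685, -1.631, 0.001]
contact_force: [-2.5, 0.3, 5.2]
opening: 0.0132
grip_force: 40.4
```

```bash
python3 -c "
from h import *
o=get_obs();print(o['tool_pos'],o['contact_force'],o['wrist_torque'])"
```

```text
[ 0.56887893 -0.16958607  0.13719016] [-2.45209063  0.32367496  5.15553942] [0.24045916 0.49510553 0.05026055]
```

Call:
{"op": "carry_out", "data": {
  "rows": [
    [0, 0, 0.013, 0, 0, 0.001, 1],
    [0, 0, 0.026, 0, 0, 0.002, 1],
    [0, 0, 0.04, 0, 0, 0.003, 1],
    [0, 0, 0.053, 0, 0, 0.0035, 1],
    [0, 0, 0.066, 0, 0, 0.004, 1]
  ]
}}

```text
t: 15.9
tool_pos: [0.5698, -0.1699, 0.1368]
tool_rot: [2.837, 1.346, 0.002]
contact_force: [-2.0, 0.1, 6.3]
opening: 0.0132
grip_force: 40.6
```

```bash
python3 -c "
from h import *
o=get_obs();print(o['tool_pos'],o['contact_force'],o['wrist_torque'],np.degrees(2*np.arctan2(o['tool_rot'][1],o['tool_rot'][0])))"
```

```text
[ 0.56976171 -0.16985305  0.13681656] [-2.01247984  0.10305032  6.30709269] [0.13369208 0.26345836 0.11415707] 50.74898916939977
```

Call:
{"op": "carry_out", "data": {
  "rows": [
    [0, 0, 0.011, 0, 0, 0.0005, 1],
    [0, 0, 0.022, 0, 0, 0.001, 1],
    [0, 0, 0.033, 0, 0, 0.001, 1],
    [0, 0, 0.044, 0, 0, 0.001, 1]
  ]
}}

```text
t: 16.3
tool_pos: [0.5699, -0.1701, 0.1368]
tool_rot: [2.922, 1.146, 0.002]
contact_force: [-1.7, -0.2, 6.8]
opening: 0.0132
grip_force: 40.6
```

```bash
python3 -c "
from h import *
o=get_obs();print(o['tool_pos'],o['contact_force'],o['wrist_torque'],np.degrees(2*np.arctan2(o['tool_rot'][1],o['tool_rot'][0])))"
```

```text
[ 0.56992307 -0.1701365   0.13679775] [-1.73849024 -0.2225289   6.82917109] [0.06633042 0.31632012 0.08595394] 42.84020084160849
```

Call:
{"op": "carry_out", "data": {
  "rows": [
    [0, 0, 0.014, 0, 0, 0, 1],
    [0, 0, 0.028, 0, 0, 0, 1],
    [0, 0, 0.028, 0, 0, -0.004, 1],
    [0, 0, 0.028, 0, 0, -0.008, 1]
  ]
}}

```text
t: 16.7
tool_pos: [0.5689, -0.1695, 0.1369]
tool_rot: [-2.971, -1.02, 0.0]
contact_force: [1.1, 0.3, -2.2]
opening: 0.0134
grip_force: 39.4
```

```bash
python3 -c "
from h import *
o=get_obs();print(o['tool_pos'],o['contact_force'],o['wrist_torque'],np.degrees(2*np.arctan2(o['tool_rot'][1],o['tool_rot'][0])))"
```

```text
[ 0.5689078  -0.16946131  0.13687568] [ 1.10309163  0.3131393  -2.21561765] [-0.09893628 -0.15004522  0.01133636] -322.1031299757499
```

Turned on, flush height held and unloaded. Release and withdraw.

Call:
{"op": "carry_out", "data": {
  "rows": [
    [0, 0, 0, 0, 0, 0, 0.4],
    [0, 0, 0, 0, 0, 0, 0],
    [0, 0, 0, 0, 0, 0, -1],
    [0, 0, 0, 0, 0, 0, -1],
    [0, 0, 0, 0, 0, 0, -1]
  ]
}}

```text
t: 17.2
tool_pos: [0.569, -0.1694, 0.137]
tool_rot: [-2.971, -1.02, 0.0]
contact_force: [-0.6, 0.3, 0.1]
opening: 0.0818
grip_force: 0.0
```

Call:
{"op": "carry_out", "data": {
  "rows": [
    [0, 0, 0, 0, 0, -0.03, -1],
    [0, 0, 0, 0, 0, -0.1, -1],
    [0, 0, 0, 0, 0, -0.2, -1],
    [0, 0, 0, 0, 0, -0.3, -1],
    [0, 0, 0, 0, 0, -0.4, -1]
  ]
}}

```text
t: 17.7
tool_pos: [0.569, -0.1695, 0.2591]
tool_rot: [2.971, 1.019, 0.001]
contact_force: [0.1, 0.9, -0.4]
opening: 0.0855
grip_force: 0.0
```

Run:
```python
from h import *
s=get_image("scene")["img"];w=get_image("wrist")["img"]
cv2.imwrite("pics/s6.png",np.hstack([crop(s,165,105,90,110,5),crop(w,180,109,150,275,2)[:550]]))
o=get_obs();print(o["t"],o["tool_pos"],o["contact_force"],o["opening"])
```

```text
17.8 [ 0.57151778 -0.17052339  0.26424286] [ 0.80035321 -0.49034349  0.06671287] 0.0855817057976266
```

View pics/s6.png

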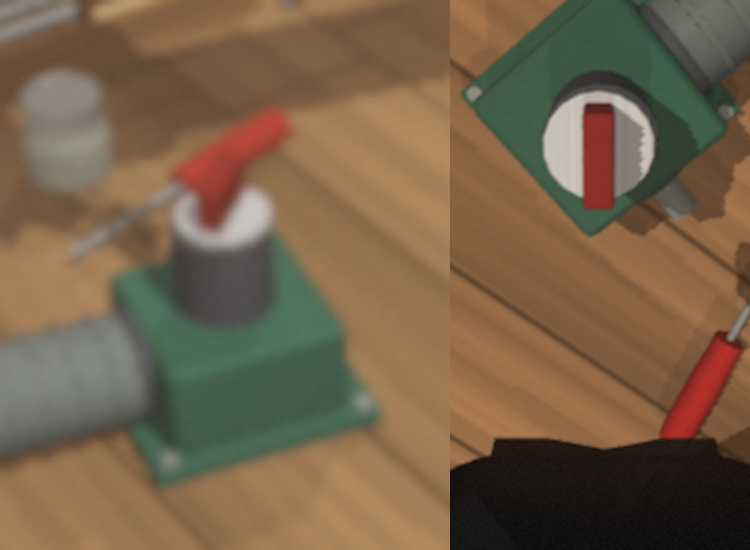

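The picture shows the flange seated flush and level on the neck, scene crop about (222, 217), with the gripper clear.

```bash
python3 -c "
from station import finish_job;print(finish_job())"
```

```text
the job is handed in; nothing more can be done
None
```

The red-winged plug is screwed into the gearbox mouth with its flange flush on the rim. I let go and handed the job in at about 18 s; wrist force readings stayed under 10 N, and the judge's result was not returned.

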